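# Clear the setting block from a cam-clamp jig, then hold the cam at full lift

## Task

The jaw of the cam-clamp gluing jig has been set and the aluminium setting block still stands in its opening beside the two-tone wooden plinth, which is narrower, so the jaw would close on the block instead. Take the block out and lower it, without dropping it, upright and right down into its own pocket in the storage caddy (the insert whose pocket fits it, not the wider empty one), and let go of it. Then swing the jig's spring-return cam lever round to the point of highest lift, where the handle lies parallel to the jaw, so that the plinth is clamped against the fence, and finish while still holding the lever there; leave the plinth in the jig and everything else where it is.

Things in the scene. Friction and masses are not known exactly. Their poses are not given: they have to be found in the camera images.
- setting_block: aluminium setting block, 24 (its x) x 44 (its y) x 70 mm tall, 120 g; origin at the centre of its underside. It starts standing on the jig's base (15 mm above the table) in the jaw opening, its 44 mm across the opening with only 0.3 mm or more play each side, so it must come straight up; its upper 35 mm is clear of jaw, fence and plinth
- work: the work: wooden display plinth of a light and a dark half, 56 (its x) x 42 (its y, across the opening) x 28 mm high; origin at the centre of its underside. It stands on the jig's base in the same opening, its centre about 56 mm from the setting block's; which of the two is nearer the robot varies. It stays there
- jig: cam-clamp gluing jig, fixed: plywood base 146 (x) x 170 (y) x 15 mm, origin at the centre of its underside. Wooden fence across its +y end, inner face at y = +59.5 mm; facing it the jaw, face at y = +13 mm with the lever at 0; the opening between them is centred at y = +37 mm. Fence, jaw and guides top out 50 mm or less above the table. The cam is near its -y end
- jaw: sprung jaw, wood with a cork face, 112 mm long along the jig's x; the cam, through a small steel thrust pad and a carriage, pushes it 6.2 mm along the jig's +y towards the fence at highest lift (springs behind it give up to 2.5 mm). With the wider setting block still in the opening the jaw closes on that and never touches the plinth. Origin as the jig's at lever 0
- cam (a joint): lever angle, rad, about a vertical hinge at point cam_pivot, counter-clockwise from above. 0: handle away from the fence (nearly the jig's -y). Highest lift 1.60: handle along the jig's +x, parallel to the jaw. Past that the lift falls again, stop at 1.90. Starts at 0 to 0.25 and rests there; a spring (0.28 N m/rad) swings it back when let go; clamping adds about 0.3 N m
- cam_pivot (a point): on the lever's vertical hinge axis, 56 mm above the table, the height of the handle's axis; it turns with the jig, not with the lever
- lever_handle: the lever: steel crank rising from the cam to a round dark wooden handle 16 to 17 mm thick, level, its axis 56 mm above the table, reaching from 62 to 133 mm from the pivot. Origin on the hinge axis
- lever_grip (a point): point on the handle's axis 100 mm from the pivot and 56 mm above the table, the place to take it; it moves with the lever. The handle can be pinched from above, fingers either side
- caddy: shallow wooden caddy fixed on the table, 66 x 228 (its y) x 18 mm, holding three wooden inserts in a row along its y, in any order; all lie at its yaw. (Over table and robot hangs the bar of a desk lamp, 0.6 m up: it shows in pictures, but it has been swung away and nothing solid is where it is drawn, so it does not obstruct the arm)
- middle_insert: the setting block's own insert: wooden, 53 x 71 (y) x 28 mm, its top 34 mm above the table, with one blind pocket 27 (x) x 47 mm (y), 20 mm deep with a small chamfer, and a dark inlaid strip 44 mm long beside it towards -x; origin at the centre of its underside, 6 mm above the table
- middle_floor (a point): centre of that pocket's floor, 14 mm above the table; the setting block's origin belongs here, its y along the insert's y (either way round)
- slim_insert: insert of the same outside size with a 27 x 37 mm pocket, filled by the slim block
- wide_insert: insert of the same outside size with an empty 27 x 57 mm pocket for a wider block that is not here: the wrong place
- slim_block: slim aluminium block 24 x 34 x 70 mm standing in its own pocket; leave it
- gooseneck_clip: fixed: metal clip on a black gooseneck that reaches in over the table's far edge from the left, above and beyond the gap between jig and caddy, never touched. Measured from its origin it fills x -25 to +40 mm, y -215 to +190 mm, z 0 to +340 mm; carry the gripper past it on the robot's side (fingers at x below 0.47 m), not in an arc
- glue_bottle: bystander: squat white glue bottle with green cap, 44 x 44 x 62 mm, origin under its centre
- sanding_stick: bystander: dark sanding stick 19 x 178 x 5 mm, lying
- small_cup: bystander: small grey cup 33 x 33 x 26 mm
- paint_bottle: bystander: small grey paint bottle with black cap, 25 x 25 x 82 mm
Things that resemble listed ones, but are neither listed nor needed, are in the scene too. What is shaped like the setting_block but pink or red is not meant.

How it is judged:
On the way, in this order (a step that is already met when the one before it is completed fails the run):
1. the setting block stands upright on the floor of its own pocket, let go (horizontal distance between setting_block and middle_floor below 0.005 m and z of setting_block in the frame of middle_floor below 0.003 m and angle between setting_block's own z axis and vertical below 0.07 rad and angle between the y axis of setting_block and the y axis of middle_insert, either way round below 0.12 rad and contact force between the fingers and setting_block below 0.1 N and linear speed of setting_block below 0.03 m/s), for 0.2 s.
2. the held lever is at highest lift and the plinth is clamped between jaw and fence (value of joint cam between 1.45 and 1.75 rad and contact force between jaw and work above 5 N and contact force between the fingers and lever_handle above 0.7 N), for 0.3 s.
At the end, for the whole second after the job is handed in: The setting block stands released on the floor of its own pocket (centre within 5 mm, under 3 mm above the floor, upright within 4 degrees); the fingers hold the cam lever (over 0.7 N) at rest within 0.15 rad of highest lift (1.45 to 1.75 rad), and the jaw presses on the plinth with over 5 N (all of step 2 and horizontal distance between setting_block and middle_floor below 0.005 m and z of setting_block in the frame of middle_floor below 0.003 m and angle between setting_block's own z axis and vertical below 0.07 rad and angle between the y axis of setting_block and the y axis of middle_insert, either way round below 0.12 rad and contact force between the fingers and setting_block below 0.1 N and velocity of joint cam between -0.1 and 0.1 rad/s); the arm keeps its last pose, push and grip.
It fails at once if the setting block is dropped (contact force between the fingers and setting_block below 0.05 N and linear speed of setting_block above 0.7 m/s).
It fails at once if the plinth is taken out of or knocked along the jig (distance of work from where it was at the start of the episode above 0.015 m).
It fails at once if the slim block is pulled from its pocket (distance of slim_block from where it was at the start of the episode above 0.012 m).
It fails at once if a bystander is shoved about (distance of any of glue_bottle, sanding_stick, small_cup, paint_bottle from where it was at the start of the episode above 0.03 m).
It also fails if it takes over 54 s, if anything falls off the work surface, if the arm or the gripper's body presses on something with over 40 N, if the wrist force passes 120 N, or if a joint passes its speed limit or range.

## Robot

A 7-joint arm with a two-finger parallel gripper is mounted at the origin on the work surface; the furniture and walls round the work are solid. World frame = base frame: x ahead of the robot, y to its left, z up, the work surface at z = 0. Lengths are in m, angles in rad, forces in N, time in s.
With the tool pointing down it reaches from about 0.425 to 0.925 m from the base axis. Payload 6.8 kg.
Tool frame: the origin (TCP) lies at the very end of the fingers, on their centre line; the grasp point (between the pads) lies 19 mm behind it; z points along the fingers, y is the line along which they close (so a half turn about z gives the same grasp; the last joint's range is limited). The gripper opens to 85 mm and grips with 20 to 120 N. Pads are 22 mm wide; open, the fingers measure 114 mm over their backs; the gripper's body (76 mm by 85 mm) begins 54 mm behind the grasp point. The pads swing forward as they close: fully open they stand 13 mm farther back than shut.
Start: joints at [1.09, 0.477, 0.022, 1.555, -0.011, 1.109, -0.083], TCP at [0.246, -0.629, 0.231] pointing down, gripper open.
Joint ranges: [-2.96, 2.96], [-0.34, 2.1], [-1.41, 1.46], [0.24, 2.44], [-1.37, 4.51], [0.17, 1.92], [-2.96, 2.96]. Speed limits (rad/s): [2.39, 2.39, 3.14, 3.14, 3.14, 3.14, 3.14].

## Interface

Orientations are given as a unit quaternion [w, x, y, z].
In Python, from station import * gives the robot as it stands.
- The arm moves only by the tool jog_arm, never from a script. Its argument "moves" is one flat list of numbers, 7 for each row, row after row: the shift along the tool's x, y, z normalised to -1 to 1, where 1 is 20 mm, then the turn, a rotation vector about the tool's x, y, z normalised to -1 to 1, where 1 is 4 degrees, then the opening, from 0 (shut) to 1 (fully open). In form: [x, y, z, rx, ry, rz, claw, x, y, z, rx, ry, rz, claw, ...]. A call has exactly 8 rows; each row shifts and turns the commanded pose from where the row before left it, along the tool's axes as they then stand; what a row does not reach is not made up. A row lasts 1/12 s, in which the tool goes at most 41.7 mm and 7.16 degrees, less where a joint would pass 70% of its speed; a pose out of reach is approached as far as the arm can. A call with a number of a shift or a turn outside -1 to 1 is refused whole. A call with a gripper value outside its range is refused whole. The fingers move at their own pace and stop on an object; "grip_force" is the grip in N (left out, the last holds). Time passes only in rows, so rows that do not move let the fingers close, or fill a call up. It gives the time, the measured TCP pose, the force, the opening and the grip force at its end, in the units of the state.
- get_obs(): the state, without advancing time (a new reading comes with each control period).
- read_camera(name): name is "scene" or "top" or "wrist"; returns a dict with "color" (420x560x3 uint8, blue, green, red), "fx", "fy", "cx", "cy" (pixels), "k1" (the pictures are not rectified: a ray, as slopes to the right and down, at radius r is drawn at 1 + k1 r^2 times it, then the intrinsics apply), "rvec" (rotation vector, rad) and "tvec" (3), from world to camera coordinates, as OpenCV has them. Camera axes: x right, y down, z forward; pixel columns grow to the right and rows downward; lengths in m; the calibration is good to about 2 mm. A picture is of the moment at which its call begins. There is no depth.
- hand_in(): hands the job in; it is judged then, once.
The state is a dict: "t": time; "q": joint angles; "joint_vel": joint speeds; "joint_torque": joint torques, N m; "eef_pos": TCP position; "tool_rot": TCP orientation; "contact_force": force on the tool from outside, world axes, zero at the start; "torque": the same for the moment, N m; "gripper_width": opening from 0.0 (shut) to 1.0 (fully open); "grasp_force": force on a finger pad.
Only numpy, scipy, OpenCV 4.12 (cv2) and the standard library are available. Lean on these libraries where they do the work, as an engineer would, in place of code of your own. Each camera call takes 0.05 s, during which the arm holds its last target. There are 200 camera calls.

## Working session

There is one attempt and no reset: what is moved stays moved. The work goes in short steps, Python scripts to look and compute and a tool call to move; the robot and the scene stay as the last step left them, time stands still between calls to the robot, and variables do not carry over. Pictures are saved under pics/ and viewed, at most 10 in all, crops included, and the job is handed in when it is done.

Besides the shell and the picture viewer there is one more tool, called after "Call:" by a JSON object that holds its "op" and its "data", one argument or row to a line. jog_arm: Moves the arm, as the interface text tells. Scaled input: -1 to 1 covers 20 mm each way for a shift and 4 degrees each way for a turn. Its arguments: {"type":"object","properties":{"moves":{"type":"array"},"grip_force":{"type":"number"}},"required":["moves"]}

```bash
mkdir -p pics; ls; python3 - <<'E'
from station import *
import cv2
for n in("scene","top"):
    c=read_camera(n); cv2.imwrite(f"pics/{n}0.png",c["color"]); print(n,{k:v for k,v in c.items() if k!="color"})
print(get_obs())
E
```

```text
pics
scene {'fx': 480.4479212541327, 'fy': 480.4479212541327, 'cx': 281.34709891068286, 'cy': 201.8493911198869, 'k1': -0.019337224399566012, 'rvec': array([ 2.03363905, -0.52198693,  0.30278214]), 'tvec': array([-0.35936462,  0.22199722,  1.16503556])}
top {'fx': 504.88018009152836, 'fy': 504.88018009152836, 'cx': 268.36085943746275, 'cy': 211.96741332894078, 'k1': -0.0995270024938768, 'rvec': array([ 2.11934297, -2.09793788,  0.19056445]), 'tvec': array([-0.00364675,  0.43714183,  1.38958201])}
{'t': 0.1, 'q': array([ 1.08989662,  0.47769958,  0.02234222,  1.55630715, -0.01150181,
        1.10926578, -0.08312381]), 'joint_vel': array([ 0.00016148, -0.00033882,  0.00024091, -0.00142851, -0.00040633,
       -0.00011918, -0.00038663]), 'joint_torque': array([ 4.25949809e-03, -5.97761607e+01,  1.61353592e+00, -2.81955117e+01,
        1.29097741e-02,  4.97477435e-03,  2.37324571e-05]), 'eef_pos': array([ 0.24566316, -0.62817313,  0.23045407]), 'tool_rot': array([-7.50397944e-04,  9.82677840e-01,  1.85320429e-01, -1.97171104e-04]), 'contact_force': array([-0.64230166,  0.2300229 , -0.28739537]), 'torque': array([0.00234371, 0.0071855 , 0.05776284]), 'grasp_force': 0.0, 'gripper_width': 0.9975550671820189}
```

View pics/scene0.png

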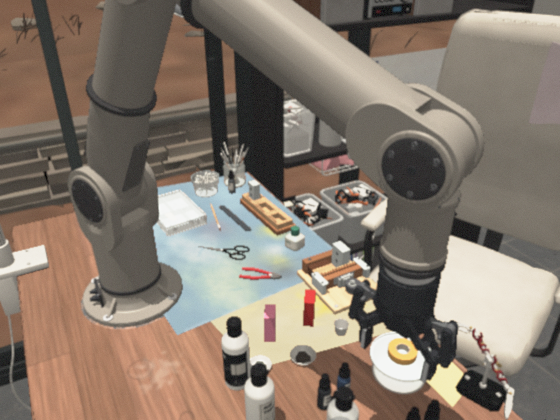

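View pics/top0.png

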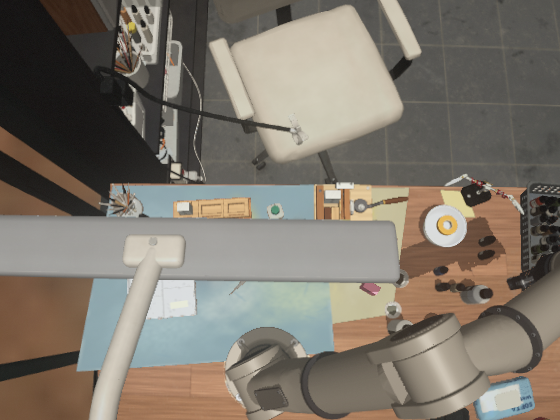

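The scene view shows the jig around (335,275) with the block near (342,252), and the caddy around (267,212). In the top view the caddy is at (213,209), the jig at (345,205), and its lever points right to about (400,200). The red and pink lookalikes are in the scene view at (309,308) and (270,322). Next I'll enlarge both areas.

```bash
python3 - <<'E'
import cv2,numpy as np
t=cv2.imread("pics/top0.png")[170:235,160:420]; s=cv2.imread("pics/scene0.png")
a=cv2.resize(t,None,fx=3,fy=3,interpolation=cv2.INTER_CUBIC)
b=cv2.resize(s[230:325,285:385],None,fx=3.9,fy=3.9,interpolation=cv2.INTER_CUBIC)
c=cv2.resize(s[170:260,230:330],None,fx=3.9,fy=3.9,interpolation=cv2.INTER_CUBIC)
im=np.zeros((600,780,3),np.uint8); im[:195]=a; im[200:200+b.shape[0],:390]=b; im[200:200+c.shape[0],390:]=c
cv2.imwrite("pics/crop1.png",im)
E
```

```text
(no output)
```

View pics/crop1.png

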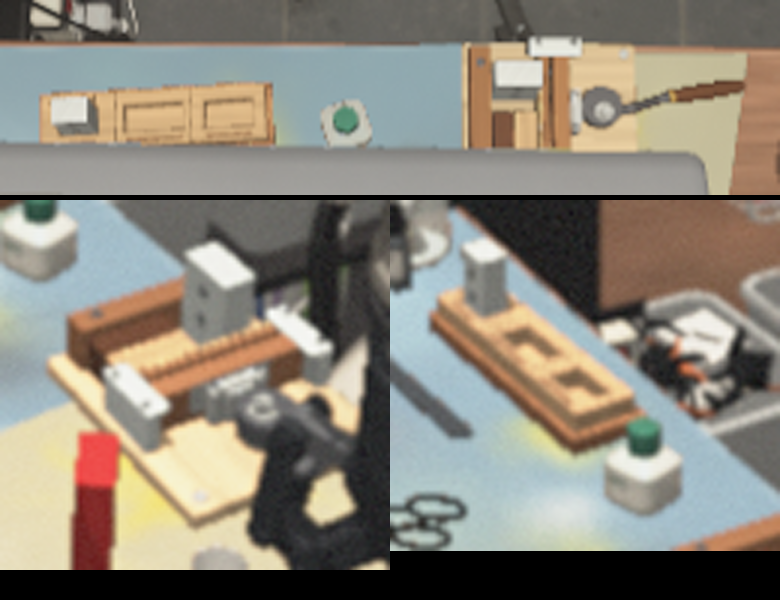

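Left to right, the caddy holds the slim block (crop 70,115), a longer pocket (123–187) and a shorter pocket (203–254). The shorter one looks like the block's own. The block sits at the far side of the jig, with its top at crop (518,75). Next I'll measure with rays.

```bash
cat > h.py <<'E'
from station import *
import cv2,numpy as np
from scipy.spatial.transform import Rotation as R
def ray(c,uv):
    K=np.array([[c["fx"],0,c["cx"]],[0,c["fy"],c["cy"]],[0,0,1]])
    p=cv2.undistortPoints(np.array(uv,float).reshape(-1,1,2),K,np.array([c["k1"],0,0,0]))[:,0]
    M=cv2.Rodrigues(np.array(c["rvec"]))[0]; d=np.c_[p,np.ones(len(p))]@M
    return -M.T@np.array(c["tvec"]),d
def onz(c,uv,z):
    o,d=ray(c,uv); return o+d*((z-o[2])/d[:,2])[:,None]
def proj(c,P):
    K=np.array([[c["fx"],0,c["cx"]],[0,c["fy"],c["cy"]],[0,0,1]])
    return cv2.projectPoints(np.array(P,float).reshape(-1,1,3),np.array(c["rvec"]),np.array(c["tvec"]),K,np.array([c["k1"],0,0,0,0]))[0][:,0]
def tool():
    o=get_obs(); return o["eef_pos"],R.from_quat(np.roll(o["tool_rot"],-1))
def delta(P,yaw=None):
    """units (20mm / 4deg) in tool axes to reach P pointing down with tool y at world angle yaw"""
    p,r=tool(); s=r.inv().apply(np.array(P)-p)/.02
    if yaw is None: return s.round(2)
    cand=[]
    for k in(0,np.pi):
        y=np.array([np.cos(yaw+k),np.sin(yaw+k),0]); z=np.array([0,0,-1.]); x=np.cross(y,z)
        cand.append((r.inv()*R.from_matrix(np.c_[x,y,z])).as_rotvec(degrees=True)/4)
    return s.round(2),min(cand,key=np.linalg.norm).round(2)
def yawy():
    p,r=tool(); y=r.apply([0,1,0]); return p.round(4),np.degrees(np.arctan2(y[1],y[0])).round(2),r.apply([0,0,1]).round(3)
E
python3 - <<'E'
from h import *
c=read_camera("top")
f=lambda x,y:(160+x/3-.33,170+y/3-.33)
print("block top",onz(c,[f(496,60),f(543,60),f(541,88),f(494,88)],.085).round(3))
print("jig base corners left",onz(c,[f(463,45),f(463,147),f(636,45),f(636,147)],.015).round(3))
print("cam hub/handle",onz(c,[f(603,108),f(672,96),f(745,85)],.056).round(3))
print("insert pockets L,R",onz(c,[f(123,106),f(187,102),f(203,101),f(254,97)],.034).round(3))
print("caddy corners",onz(c,[f(40,95),f(272,83),f(275,143)],.018).round(3))
print("slim top",onz(c,[f(52,98),f(87,96)],.084).round(3))
print("bottle cap",onz(c,[f(346,120)],.062).round(3))
print("gooseneck clip z0.1..",onz(c,[(297,130)],.1),onz(c,[(297,130)],.3))
print(yawy())
w=read_camera("wrist"); print({k:v for k,v in w.items() if k!="color"})
cv2.imwrite("pics/w0.png",w["color"])
o=-cv2.Rodrigues(w["rvec"])[0].T@w["tvec"]; p,r=tool(); print("cam in tool",r.inv().apply(o-p), r.inv().apply(cv2.Rodrigues(w["rvec"])[0].T[:,2]))
E
```

```text
block top [[ 0.493 -0.157  0.085]
 [ 0.494 -0.2    0.085]
 [ 0.467 -0.198  0.085]
 [ 0.467 -0.155  0.085]]
jig base corners left [[ 0.526 -0.131  0.015]
 [ 0.424 -0.131  0.015]
 [ 0.527 -0.3    0.015]
 [ 0.426 -0.298  0.015]]
cam hub/handle [[ 0.455 -0.26   0.056]
 [ 0.467 -0.325  0.056]
 [ 0.478 -0.395  0.056]]
insert pockets L,R [[0.458 0.196 0.034]
 [0.462 0.135 0.034]
 [0.463 0.119 0.034]
 [0.468 0.07  0.034]]
caddy corners [[0.472 0.28  0.018]
 [0.485 0.054 0.018]
 [0.426 0.05  0.018]]
slim top [[0.454 0.255 0.084]
 [0.456 0.222 0.084]]
bottle cap [[ 0.44  -0.018  0.062]]
gooseneck clip z0.1.. [[ 0.66243726 -0.07835738  0.1       ]] [[ 0.58709455 -0.07073083  0.3       ]]
(array([ 0.2457, -0.6282,  0.2305]), np.float64(-68.64), array([-0.001,  0.001, -1.   ]))
{'fx': 345.1588195955099, 'fy': 345.1588195955099, 'cx': 277.0954834414211, 'cy': 205.50135829809525, 'k1': -0.01762830857175895, 'rvec': array([-2.41060436,  1.64467836,  0.21806191]), 'tvec': array([-0.67518044, -0.03429347,  0.37830159])}
cam in tool [ 0.06501951  0.0008445  -0.14273738] [-2.58648670e-01 -5.47487388e-05  9.65971461e-01]
```

The numbers agree with the given sizes:
- Block top is 43 x 27 mm at (0.480, -0.178).
- Jig base is 169 mm long and its opening is at y ≈ -0.178.
- The pivot is at (0.455, -0.260) and the lever starts near 0.2 rad.
- The caddy pockets measure 61 mm (left) and 49 mm (right). The right one, at about (0.455, 0.095), fits the block.

Next I'll turn the tool y axis to world +x.

Call:
{"op": "jog_arm", "data": {
  "moves": [0, 0, -0.2, 0, 0, -1, 1, 0, 0, -0.2, 0, 0, -1, 1, 0, 0, -0.2, 0, 0, -1, 1, 0, 0, -0.2, 0, 0, -1, 1, 0, 0, -0.2, 0, 0, -1, 1, 0, 0, 0, 0, 0, -1, 1, 0, 0, 0, 0, 0, -1, 1, 0, 0, 0, 0, 0, -1, 1],
  "grip_force": 40
}}

```text
t: 0.87
eef_pos: [0.2458, -0.6285, 0.2511]
tool_rot: [-0.0, 0.893, 0.451, -0.0]
contact_force: [-0.3, 0.1, 0.4]
gripper_width: 1.007
grasp_force: 0.0
```

Call:
{"op": "jog_arm", "data": {
  "moves": [0, 0, 0, 0, 0, -1, 1, 0, 0, 0, 0, 0, -1, 1, 0, 0, 0, 0, 0, -1, 1, 0, 0, 0, 0, 0, -1, 1, 0, 0, 0, 0, 0, -1, 1, 0, 0, 0, 0, 0, -1, 1, 0, 0, 0, 0, 0, -1, 1, 0, 0, 0, 0, 0, -1, 1]
}}

```text
t: 1.53
eef_pos: [0.2457, -0.6285, 0.251]
tool_rot: [-0.0, 0.734, 0.679, 0.0]
contact_force: [0.1, -0.4, -0.7]
gripper_width: 1.004
grasp_force: 0.0
```

```bash
python3 - <<'E'
from h import *
print(yawy(),get_obs()["t"],get_obs()["q"].round(2),delta([.45,-.18,.25],0))
E
```

```text
(array([ 0.2457, -0.6285,  0.251 ]), np.float64(-4.45), array([-0.,  0., -1.])) 1.5333 [ 1.25  0.47 -0.21  1.52  0.1   1.16  0.95] (array([23.15,  8.44,  0.06]), array([-0.  , -0.01, -1.11]))
```

Call:
{"op": "jog_arm", "data": {
  "moves": [0.96, 0.35, 0, 0, 0, -0.14, 1, 0.96, 0.35, 0, 0, 0, -0.14, 1, 0.96, 0.35, 0, 0, 0, -0.14, 1, 0.96, 0.35, 0, 0, 0, -0.14, 1, 0.96, 0.35, 0, 0, 0, -0.14, 1, 0.96, 0.35, 0, 0, 0, -0.14, 1, 0.96, 0.35, 0, 0, 0, -0.14, 1, 0.96, 0.35, 0, 0, 0, -0.14, 1]
}}

```text
t: 2.2
eef_pos: [0.3091, -0.4768, 0.2511]
tool_rot: [-0.0, 0.708, 0.706, -0.0]
contact_force: [0.1, -0.1, -0.8]
gripper_width: 1.002
grasp_force: 0.0
```

Call:
{"op": "jog_arm", "data": {
  "moves": [0.96, 0.35, 0, 0, 0, 0, 1, 0.96, 0.35, 0, 0, 0, 0, 1, 0.96, 0.35, 0, 0, 0, 0, 1, 0.96, 0.35, 0, 0, 0, 0, 1, 0.96, 0.35, 0, 0, 0, 0, 1, 0.96, 0.35, 0, 0, 0, 0, 1, 0.96, 0.35, 0, 0, 0, 0, 1, 0.96, 0.35, 0, 0, 0, 0, 1]
}}

```text
t: 2.87
eef_pos: [0.3655, -0.3234, 0.2513]
tool_rot: [-0.0, 0.708, 0.706, -0.0]
contact_force: [0.6, -0.1, -0.6]
gripper_width: 1.001
grasp_force: 0.0
```

Call:
{"op": "jog_arm", "data": {
  "moves": [0.96, 0.35, 0, 0, 0, 0, 1, 0.96, 0.35, 0, 0, 0, 0, 1, 0.96, 0.35, 0, 0, 0, 0, 1, 0.96, 0.35, 0, 0, 0, 0, 1, 0.96, 0.35, 0, 0, 0, 0, 1, 0.96, 0.35, 0, 0, 0, 0, 1, 0.7, 0.35, 0, 0, 0, 0, 1, 0, 0, 0, 0, 0, 0, 1]
}}

```text
t: 3.53
eef_pos: [0.4161, -0.1922, 0.2515]
tool_rot: [0.0, 0.706, 0.708, 0.001]
contact_force: [0.4, 0.2, -0.9]
gripper_width: 0.998
grasp_force: 0.0
```

```bash
python3 - <<'E'
from h import *
print(yawy(),get_obs()["t"],get_obs()["q"].round(2))
w=read_camera("wrist"); cv2.imwrite("pics/w1.png",w["color"]); np.save("w1.npy",w,allow_pickle=True)
E
```

```text
(array([ 0.4161, -0.1922,  0.2515]), np.float64(0.12), array([ 0.001,  0.001, -1.   ])) 3.5333 [ 0.77  0.13 -0.51  2.    0.07  1.03  0.23]
```

View pics/w1.png

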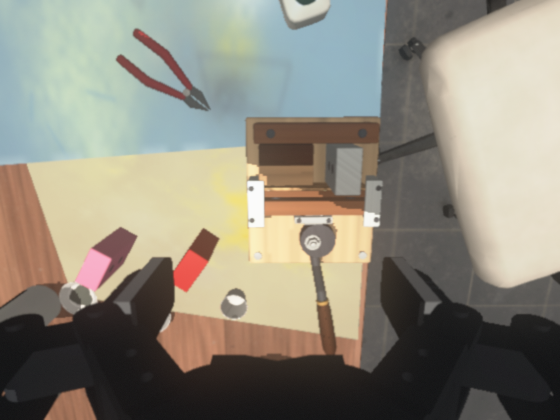

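The wrist view shows the jig base from (247,117) to (375,263). The setting block is grey at (348,170), the plinth at about (292,165), the hub at (317,242) and the handle tip at (330,350). The only other block-shaped things are the red (195,262) and pink (105,258) ones, and those aren't meant. The grey one standing in the jaw opening is the block I want.

```bash
python3 - <<'E'
from h import *
w=np.load("w1.npy",allow_pickle=True).item(); im=w["color"]
g=cv2.cvtColor(im,cv2.COLOR_BGR2HSV)
m=((g[...,1]<45)&(g[...,2]>90)).astype(np.uint8); m[:138]=0;m[202:]=0;m[:,:326]=0;m[:,366:]=0
m=cv2.morphologyEx(m,cv2.MORPH_OPEN,np.ones((3,3)))
n,l,s,ce=cv2.connectedComponentsWithStats(m); print(s[1:],ce[1:])
k=1+s[1:,4].argmax(); r=cv2.minAreaRect(np.argwhere(l==k)[:,::-1].astype(np.float32)); print(r)
b=onz(w,cv2.boxPoints(r),.085); print(b.round(4),b.mean(0).round(4))
print("base corners",onz(w,[(247,117),(379,117),(249,263),(371,263)],.015).round(4))
print("hub,grip end,tip",onz(w,[(317,240),(321,302),(331,352)],.056).round(4))
crop=np.vstack([cv2.resize(im[110:270,235:395],None,fx=3.6,fy=3.6,interpolation=cv2.INTER_CUBIC)])
cv2.imwrite("pics/w1c.png",crop)
E
```

```text
[[ 326  144   37   51 1475]] [[346.12271186 170.08949153]]
((343.7471618652344, 169.41917419433594), (35.21710205078125, 50.18598556518555), 3.6913864612579346)
[[ 0.4601 -0.1989  0.085 ]
 [ 0.4612 -0.1533  0.085 ]
 [ 0.4926 -0.1552  0.085 ]
 [ 0.4926 -0.2009  0.085 ]] [ 0.4766 -0.1771  0.085 ]
base corners [[ 0.3843 -0.1317  0.015 ]
 [ 0.5252 -0.1312  0.015 ]
 [ 0.3833 -0.3003  0.015 ]
 [ 0.5289 -0.3001  0.015 ]]
hub,grip end,tip [[ 0.4582 -0.2555  0.056 ]
 [ 0.465  -0.328   0.056 ]
 [ 0.4789 -0.3926  0.056 ]]
```

View pics/w1c.png

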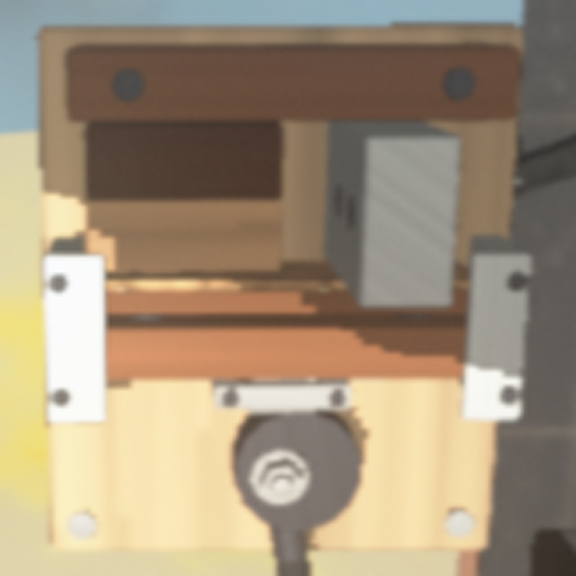

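```bash
python3 - <<'E'
from h import *
w=np.load("w1.npy",allow_pickle=True).item()
f=lambda x,y:(234.64+x/3.6,109.64+y/3.6)
b=onz(w,[f(368,135),f(460,136),f(452,307),f(358,305)],.085); print(b.round(4),b.mean(0).round(4))
print("fence ends",onz(w,[f(68,118),f(518,118)],.05).round(4),"plates",onz(w,[f(45,255),f(105,255),f(530,255)],.05).round(4))
print("plinth",onz(w,[f(86,120),f(282,120),f(282,200),f(86,200)],.043).round(4))
print("hub nut",onz(w,[f(280,477)],.056).round(4))
print(delta([b.mean(0)[0],-.178,.15],0))
E
```

```text
[[ 0.4694 -0.1567  0.085 ]
 [ 0.4922 -0.1569  0.085 ]
 [ 0.493  -0.2003  0.085 ]
 [ 0.4689 -0.1998  0.085 ]] [ 0.4809 -0.1784  0.085 ]
fence ends [[ 0.3931 -0.1556  0.05  ]
 [ 0.5165 -0.1552  0.05  ]] plates [[ 0.3861 -0.1937  0.05  ]
 [ 0.403  -0.1937  0.05  ]
 [ 0.5229 -0.1934  0.05  ]]
plinth [[ 0.3977 -0.1567  0.043 ]
 [ 0.4525 -0.1566  0.043 ]
 [ 0.4531 -0.179   0.043 ]
 [ 0.3974 -0.1792  0.043 ]]
hub nut [[ 0.4535 -0.2579  0.056 ]]
(array([0.8 , 3.28, 5.07]), array([0.  , 0.  , 0.01]))
```

The block centre is (0.481, -0.178), yaw about 0, with faces 43.5 x 24 mm. The plinth is at x ≈ 0.425, 56 mm away as stated. Both checks pass, so I'll descend.

Call:
{"op": "jog_arm", "data": {
  "moves": [0.2, 0.82, 0.5, 0, 0, 0, 1, 0.2, 0.82, 0.5, 0, 0, 0, 1, 0.2, 0.82, 0.5, 0, 0, 0, 1, 0.2, 0.82, 0.5, 0, 0, 0, 1, 0, 0, 0.8, 0, 0, 0, 1, 0, 0, 0.8, 0, 0, 0, 1, 0, 0, 0.8, 0, 0, 0, 1, 0, 0, 0, 0, 0, 0, 1]
}}

```text
t: 4.25
eef_pos: [0.4779, -0.1804, 0.1603]
tool_rot: [-0.002, 0.709, 0.706, -0.001]
contact_force: [-1.2, -0.9, -0.1]
gripper_width: 1.001
grasp_force: 0.0
```

```bash
python3 - <<'E'
from h import *
print(yawy(),get_obs()["t"],delta([.481,-.178,.057],0),get_obs()["q"].round(2))
E
```

```text
(array([ 0.4779, -0.1804,  0.1603]), np.float64(-0.24), array([-0.005,  0.001, -1.   ])) 4.25 (array([0.12, 0.18, 5.16]), array([-0.08, -0.02, -0.06])) [ 0.66  0.34 -0.5   1.98  0.21  0.87  0.04]
```

Call:
{"op": "jog_arm", "data": {
  "moves": [0.05, 0.1, 0.8, 0, 0, 0, 1, 0.05, 0.08, 0.8, 0, 0, 0, 1, 0, 0, 0.8, 0, 0, 0, 1, 0, 0, 0.8, 0, 0, 0, 1, 0, 0, 0.8, 0, 0, 0, 1, 0, 0, 0, 0, 0, 0, 1, 0, 0, 0, 0, 0, 0, 1, 0, 0, 0, 0, 0, 0, 1]
}}

```text
t: 4.92
eef_pos: [0.4846, -0.1783, 0.0844]
tool_rot: [0.001, 0.708, 0.706, 0.0]
contact_force: [0.1, -0.4, 0.7]
gripper_width: 1.003
grasp_force: 0.0
```

```bash
python3 - <<'E'
from h import *
print(yawy(),get_obs()["t"],delta([.481,-.178,.057],0),get_obs()["contact_force"].round(1))
E
```

```text
(array([ 0.4846, -0.1783,  0.0844]), np.float64(-0.2), array([ 0.001, -0.001, -1.   ])) 4.9167 (array([ 0.01, -0.18,  1.37]), array([ 0.02,  0.01, -0.05])) [ 0.1 -0.4  0.7]
```

Call:
{"op": "jog_arm", "data": {
  "moves": [0, -0.09, 0.4, 0, 0, -0.05, 1, 0, -0.09, 0.5, 0, 0, 0, 1, 0, 0, 0.47, 0, 0, 0, 1, 0, 0, 0, 0, 0, 0, 1, 0, 0, 0, 0, 0, 0, 0.6, 0, 0, 0, 0, 0, 0, 0.4, 0, 0, 0, 0, 0, 0, 0.3, 0, 0, 0, 0, 0, 0, 0.2],
  "grip_force": 40
}}

```text
t: 5.58
eef_pos: [0.4808, -0.1776, 0.0562]
tool_rot: [0.0, 0.707, 0.707, 0.0]
contact_force: [0.9, -0.3, 0.4]
gripper_width: 0.456
grasp_force: 0.0
```

Call:
{"op": "jog_arm", "data": {
  "moves": [0, 0, 0, 0, 0, 0, 0.1, 0, 0, 0, 0, 0, 0, 0.1, 0, 0, 0, 0, 0, 0, 0.1, 0, 0, 0, 0, 0, 0, 0.1, 0, 0, 0, 0, 0, 0, 0.1, 0, 0, 0, 0, 0, 0, 0.1, 0, 0, 0, 0, 0, 0, 0.1, 0, 0, 0, 0, 0, 0, 0.1]
}}

```text
t: 6.25
eef_pos: [0.4809, -0.1776, 0.0563]
tool_rot: [0.0, 0.707, 0.707, 0.0]
contact_force: [-0.2, 0.1, 4.4]
gripper_width: 0.275
grasp_force: 40.3
```

```bash
python3 - <<'E'
from h import *
print(yawy(),get_obs()["t"],get_obs()["contact_force"].round(1))
E
```

```text
(array([ 0.4809, -0.1776,  0.0563]), np.float64(0.04), array([ 0.001, -0.   , -1.   ])) 6.25 [-0.2  0.1  4.4]
```

The block is gripped (0.275 x 85 ≈ 23.4 mm). I'll lift it straight up.

Call:
{"op": "jog_arm", "data": {
  "moves": [0, 0, -0.25, 0, 0, 0, 0.1, 0, 0, -0.4, 0, 0, 0, 0.1, 0, 0, -0.6, 0, 0, 0, 0.1, 0, 0, -0.8, 0, 0, 0, 0.1, 0, 0, -1, 0, 0, 0, 0.1, 0, 0, -1, 0, 0, 0, 0.1, 0, 0, -1, 0, 0, 0, 0.1, 0, 0, -0.6, 0, 0, 0, 0.1]
}}

```text
t: 6.92
eef_pos: [0.4812, -0.1776, 0.1718]
tool_rot: [0.001, 0.707, 0.707, 0.001]
contact_force: [0.9, -0.5, -0.3]
gripper_width: 0.272
grasp_force: 39.4
```

Call:
{"op": "jog_arm", "data": {
  "moves": [0, 0, -0.3, 0, 0, 0, 0.1, 0, -0.7, 0, 0, 0, 0, 0.1, 0, -0.7, 0, 0, 0, 0, 0.1, 0.5, -0.6, 0, 0, 0, 0, 0.1, 0.7, 0, 0, 0, 0, 0, 0.1, 0.8, 0, 0, 0, 0, 0, 0.1, 0.8, 0, 0, 0, 0, 0, 0.1, 0.8, 0, 0, 0, 0, 0, 0.1]
}}

```text
t: 7.58
eef_pos: [0.4397, -0.1049, 0.1745]
tool_rot: [-0.0, 0.707, 0.707, -0.0]
contact_force: [0.2, 0.4, -1.3]
gripper_width: 0.272
grasp_force: 39.5
```

Call:
{"op": "jog_arm", "data": {
  "moves": [0.8, 0, 0, 0, 0, 0, 0.1, 0.8, 0, 0, 0, 0, 0, 0.1, 0.8, 0, 0, 0, 0, 0, 0.1, 0.7, 0, 0, 0, 0, 0, 0.1, 0.5, 0, 0, 0, 0, 0, 0.1, 0.3, 0, 0, 0, 0, 0, 0.1, 0, 0, 0, 0, 0, 0, 0.1, 0, 0, 0, 0, 0, 0, 0.1]
}}

```text
t: 8.25
eef_pos: [0.4402, -0.028, 0.1748]
tool_rot: [-0.0, 0.707, 0.707, -0.0]
contact_force: [0.5, -0.1, -0.9]
gripper_width: 0.276
grasp_force: 39.5
```

```bash
python3 - <<'E'
from h import *
print(yawy(),get_obs()["t"],get_obs()["contact_force"].round(1),get_obs()["q"].round(2))
w=read_camera("wrist"); cv2.imwrite("pics/w2.png",w["color"]); np.save("w2.npy",w,allow_pickle=True)
E
```

```text
(array([ 0.4402, -0.028 ,  0.1748]), np.float64(0.04), array([-0., -0., -1.])) 8.25 [ 0.5 -0.1 -0.9] [ 0.48  0.22 -0.62  2.12  0.17  0.85 -0.24]
```

View pics/w2.png

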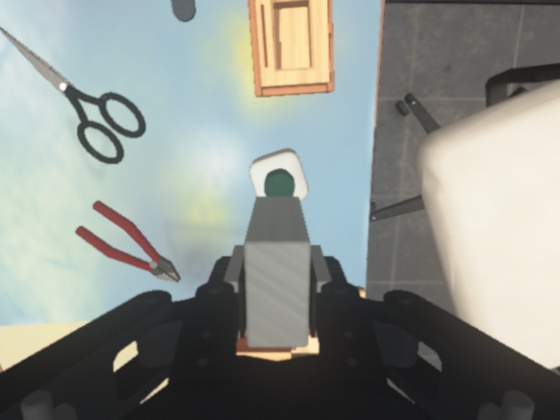

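The held block hangs straight in the grip. The near caddy pocket is at (294,38), with the dark strip at (264,35) on its -x side. I'll move closer to see both empty pockets.

Call:
{"op": "jog_arm", "data": {
  "moves": [0.3, 0, 0, 0, 0, 0, 0.1, 0.5, 0, 0, 0, 0, 0, 0.1, 0.7, 0, 0, 0, 0, 0, 0.1, 0.7, 0, 0, 0, 0, 0, 0.1, 0.6, 0, 0, 0, 0, 0, 0.1, 0.2, 0, 0, 0, 0, 0, 0.1, 0, 0, 0, 0, 0, 0, 0.1, 0, 0, 0, 0, 0, 0, 0.1]
}}

```text
t: 8.97
eef_pos: [0.4402, 0.0323, 0.1748]
tool_rot: [0.0, 0.707, 0.707, -0.0]
contact_force: [-0.4, 0.2, -0.9]
gripper_width: 0.274
grasp_force: 39.5
```

```bash
python3 - <<'E'
from h import *
print(yawy(),get_obs()["t"])
w=read_camera("wrist"); np.save("w3.npy",w,allow_pickle=True)
q=proj(w,[[.46,.17,.034],[.46,.09,.034]]); print(q)
cv2.imwrite("pics/w3.png",cv2.resize(w["color"][0:230,200:400],None,fx=2.6,fy=2.6,interpolation=cv2.INTER_CUBIC))
E
```

```text
(array([0.4402, 0.0323, 0.1748]), np.float64(0.06), array([-0., -0., -1.])) 8.9667
[[303.86991559  11.35914727]
 [301.83605798 121.72899305]]
```

View pics/w3.png

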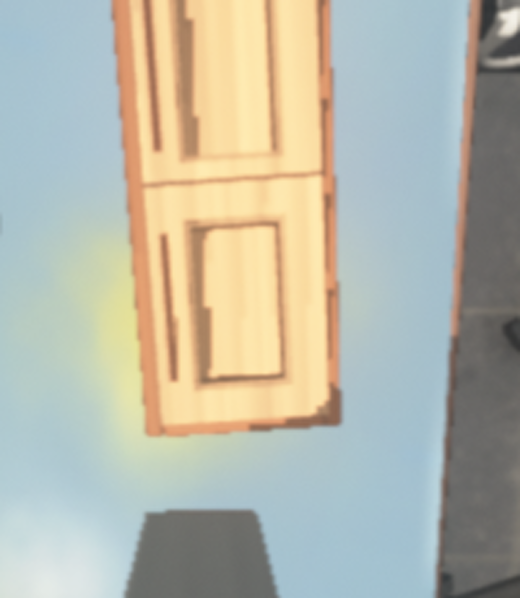

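The near insert spans crop (145,185)–(332,418). Its pocket corners are about (188,222), (280,220), (285,379) and (197,384), and its strip runs from (165,234) to (174,381). The next insert's pocket starts at (180,160).

```bash
python3 - <<'E'
from h import *
w=np.load("w3.npy",allow_pickle=True).item()
f=lambda p:(199.8+p[0]/2.6,-.2+p[1]/2.6)
def show(n,pts,z):
    b=onz(w,[f(p) for p in pts],z); m=b.mean(0)
    e=[np.linalg.norm(b[i]-b[(i+1)%len(b)]).round(4) for i in range(len(b))]
    print(n,m.round(4),e,[np.degrees(np.arctan2(-(b[i]-b[j])[0],(b[i]-b[j])[1])).round(1) for i,j in ((0,-1),(1,2))] if len(b)==4 else np.degrees(np.arctan2(-(b[0]-b[1])[0],(b[0]-b[1])[1]))); print(b.round(4)[:,:2].tolist())
show("pocket",[(188,222),(280,220),(285,379),(197,384)],.034)
show("insert",[(145,185),(325,173),(332,418),(160,428)],.034)
show("strip",[(165,234),(174,381)],.034)
show("other pocket",[(180,160),(278,155)],.034)
# dark-line profile across pocket
g=cv2.cvtColor(w["color"],cv2.COLOR_BGR2GRAY)
print(g[118,255:335].tolist()); print(g[60:175,292].tolist())
E
```

```text
pocket [0.4514 0.0942 0.034 ] [np.float64(0.0276), np.float64(0.0473), np.float64(0.0276), np.float64(0.0483)] [np.float64(3.2), np.float64(3.2)]
[[0.4363, 0.1177], [0.4639, 0.1184], [0.4665, 0.0711], [0.439, 0.0695]]
insert [0.4524 0.0936 0.034 ] [np.float64(0.0535), np.float64(0.0728), np.float64(0.0546), np.float64(0.0726)] [np.float64(2.9), np.float64(3.8)]
[[0.4235, 0.1282], [0.4769, 0.1316], [0.4817, 0.0589], [0.4273, 0.0557]]
strip [0.4306 0.0924 0.034 ] [np.float64(0.0439), np.float64(0.0439)] 3.181184237064437
[[0.4294, 0.1143], [0.4318, 0.0705]]
other pocket [0.4484 0.1358 0.034 ] [np.float64(0.0289), np.float64(0.0289)] 92.84064081511578
[[0.434, 0.1351], [0.4629, 0.1366]]
[175, 173, 173, 189, 213, 221, 220, 208, 178, 137, 139, 186, 221, 227, 228, 226, 223, 208, 184, 168, 154, 142, 143, 155, 169, 181, 204, 223, 227, 227, 228, 228, 227, 225, 224, 222, 222, 221, 222, 225, 228, 229, 229, 228, 227, 230, 231, 230, 228, 225, 221, 202, 170, 166, 190, 205, 217, 224, 225, 224, 222, 222, 224, 227, 230, 230, 230, 231, 230, 218, 181, 139, 147, 161, 158, 171, 189, 195, 195, 195]
[211, 222, 227, 229, 229, 229, 226, 211, 183, 198, 223, 229, 230, 230, 230, 230, 230, 230, 230, 230, 230, 229, 226, 216, 206, 189, 161, 174, 208, 222, 223, 223, 222, 223, 222, 222, 222, 222, 222, 222, 222, 222, 222, 222, 221, 221, 221, 221, 221, 221, 221, 221, 220, 221, 221, 220, 220, 221, 221, 221, 221, 222, 223, 224, 224, 224, 224, 224, 224, 224, 224, 224, 223, 223, 224, 223, 223, 223, 223, 223, 223, 222, 222, 210, 158, 126, 156, 194, 208, 221, 228, 230, 229, 230, 230, 229, 229, 230, 229, 229, 226, 209, 187, 179, 177, 178, 194, 199, 199, 199, 198, 198, 197, 197, 196]
```

The pocket measures 27.6 x 47.8 mm with a 43.9 mm strip, so this is the block's own insert. The centre is (0.4515, 0.094) and the yaw is 3.2°. To check for camera bias I'll measure the held block's offset in the same camera.

```bash
python3 - <<'E'
from h import *
w=np.load("w3.npy",allow_pickle=True).item(); im=w["color"]
g=cv2.cvtColor(im,cv2.COLOR_BGR2GRAY).astype(int)
print("col 278 rows190-360",g[190:360:2,278].tolist()); print("row 290",g[290,235:322].tolist())
p=np.array([.4402,.0323,.1748]); zt=.1748-.0413+.07
print("top",(onz(w,[(246.5,242),(309.5,242),(308,347),(247,347)],zt)-p).round(4))
c=read_camera("top"); 
f=lambda x,y:(160+x/3-.33,170+y/3-.33)
print(delta([.4515,.0948,.17],np.radians(3.2)))
E
```

```text
col 278 rows190-360 [191, 191, 189, 133, 112, 111, 110, 110, 110, 109, 108, 108, 108, 108, 108, 107, 106, 106, 107, 107, 106, 106, 106, 105, 105, 111, 134, 150, 159, 161, 162, 159, 158, 157, 156, 156, 158, 161, 161, 162, 161, 159, 160, 160, 158, 155, 153, 155, 158, 160, 158, 155, 152, 152, 152, 155, 158, 159, 158, 155, 154, 154, 153, 151, 153, 152, 151, 148, 150, 152, 152, 151, 151, 150, 149, 148, 148, 146, 163, 196, 95, 68, 67, 63, 61]
row 290 [128, 133, 119, 90, 67, 59, 58, 57, 53, 59, 88, 119, 138, 150, 154, 155, 156, 156, 157, 158, 159, 158, 158, 157, 156, 156, 154, 153, 153, 152, 153, 152, 151, 151, 152, 152, 152, 152, 153, 154, 154, 156, 157, 158, 159, 159, 160, 160, 159, 158, 158, 157, 155, 154, 154, 154, 153, 153, 154, 154, 155, 155, 157, 157, 159, 158, 159, 160, 158, 158, 157, 154, 146, 129, 96, 63, 50, 53, 56, 58, 64, 86, 117, 135, 133, 110, 73]
top [[-0.0108  0.0205  0.0287]
 [ 0.0114  0.0205  0.0287]
 [ 0.012  -0.0228  0.0287]
 [-0.0116 -0.0228  0.0287]]
(array([3.16, 0.56, 0.24]), array([-0.  ,  0.01, -0.81]))
```

The offset is -1.2 mm in y and about 0 in x, which agrees with the earlier estimate. Next I'll hover above the pocket.

Call:
{"op": "jog_arm", "data": {
  "moves": [0.4, 0.1, 0, 0, 0, -0.2, 0.1, 0.6, 0.1, 0, 0, 0, -0.2, 0.1, 0.7, 0.1, 0, 0, 0, -0.2, 0.1, 0.7, 0.1, 0.5, 0, 0, -0.2, 0.1, 0.5, 0.1, 0.8, 0, 0, 0, 0.1, 0.25, 0.05, 0.8, 0, 0, 0, 0.1, 0, 0, 0.8, 0, 0, 0, 0.1, 0, 0, 0.5, 0, 0, 0, 0.1]
}}

```text
t: 9.73
eef_pos: [0.4487, 0.0976, 0.1056]
tool_rot: [-0.001, 0.686, 0.728, -0.0]
contact_force: [-1.0, 0.1, -0.2]
gripper_width: 0.271
grasp_force: 39.5
```

Call:
{"op": "jog_arm", "data": {
  "moves": [0, 0, 0.2, 0, 0, 0, 0.1, 0, 0, 0, 0, 0, 0, 0.1, 0, 0, 0, 0, 0, 0, 0.1, 0, 0, 0, 0, 0, 0, 0.1, 0, 0, 0, 0, 0, 0, 0.1, 0, 0, 0, 0, 0, 0, 0.1, 0, 0, 0, 0, 0, 0, 0.1, 0, 0, 0, 0, 0, 0, 0.1]
}}

```text
t: 10.4
eef_pos: [0.4494, 0.0956, 0.1032]
tool_rot: [0.0, 0.687, 0.727, 0.0]
contact_force: [0.4, -0.2, -0.9]
gripper_width: 0.273
grasp_force: 39.5
```

```bash
python3 - <<'E'
from h import *
print(yawy(),get_obs()["t"],delta([.4515,.095,.0553],np.radians(3.2)))
E
```

```text
(array([0.4494, 0.0956, 0.1032]), np.float64(3.22), array([ 0.001, -0.   , -1.   ])) 10.4 (array([-0.04,  0.1 ,  2.39]), array([0.01, 0.  , 0.01]))
```

Bottom is now at z ≈ 0.062. I'll make the lateral correction and lower the block to just inside the chamfer first.

Call:
{"op": "jog_arm", "data": {
  "moves": [-0.04, 0.1, 0.3, 0, 0, 0, 0.1, 0, 0, 0.4, 0, 0, 0, 0.1, 0, 0, 0.4, 0, 0, 0, 0.1, 0, 0, 0.3, 0, 0, 0, 0.1, 0, 0, 0.2, 0, 0, 0, 0.1, 0, 0, 0.15, 0, 0, 0, 0.1, 0, 0, 0, 0, 0, 0, 0.1, 0, 0, 0, 0, 0, 0, 0.1]
}}

```text
t: 11.07
eef_pos: [0.4512, 0.0951, 0.0678]
tool_rot: [-0.0, 0.687, 0.727, -0.0]
contact_force: [-0.4, 0.3, -0.1]
gripper_width: 0.277
grasp_force: 39.5
```

```bash
python3 - <<'E'
from h import *
print(yawy(),get_obs()["t"],get_obs()["contact_force"].round(1),delta([.4515,.095,.0553],np.radians(3.2)))
E
```

```text
(array([0.4512, 0.0951, 0.0678]), np.float64(3.25), array([-0.,  0., -1.])) 11.0667 [-0.4  0.3 -0.1] (array([-0.01,  0.01,  0.62]), array([-0.  , -0.  ,  0.01]))
```

The bottom is about 7.5 mm inside the pocket with no contact force, so I'll continue down to the floor.

Call:
{"op": "jog_arm", "data": {
  "moves": [0, 0, 0.15, 0, 0, 0, 0.1, 0, 0, 0.15, 0, 0, 0, 0.1, 0, 0, 0.12, 0, 0, 0, 0.1, 0, 0, 0.1, 0, 0, 0, 0.1, 0, 0, 0.08, 0, 0, 0, 0.1, 0, 0, 0.02, 0, 0, 0, 0.1, 0, 0, 0, 0, 0, 0, 0.1, 0, 0, 0, 0, 0, 0, 0.1]
}}

```text
t: 11.73
eef_pos: [0.4513, 0.0951, 0.0555]
tool_rot: [0.0, 0.687, 0.727, 0.0]
contact_force: [0.4, 0.0, -0.6]
gripper_width: 0.273
grasp_force: 39.4
```

```bash
python3 - <<'E'
from h import *
print(yawy(),get_obs()["t"],get_obs()["contact_force"].round(1))
E
```

```text
(array([0.4513, 0.0951, 0.0555]), np.float64(3.24), array([ 0.,  0., -1.])) 11.7333 [ 0.4  0.  -0.6]
```

Nearly at the floor. I'll lower another 1 mm or so and watch for contact.

Call:
{"op": "jog_arm", "data": {
  "moves": [0, 0, 0.03, 0, 0, 0, 0.1, 0, 0, 0.03, 0, 0, 0, 0.1, 0, 0, 0, 0, 0, 0, 0.1, 0, 0, 0, 0, 0, 0, 0.1, 0, 0, 0, 0, 0, 0, 0.1, 0, 0, 0, 0, 0, 0, 0.1, 0, 0, 0, 0, 0, 0, 0.1, 0, 0, 0, 0, 0, 0, 0.1]
}}

```text
t: 12.4
eef_pos: [0.4515, 0.0951, 0.0552]
tool_rot: [0.0, 0.687, 0.727, -0.0]
contact_force: [-3.7, -0.1, 12.4]
gripper_width: 0.273
grasp_force: 41.2
```

Contact comes at z = 0.0552, as predicted for the floor (0.0553). I'll relieve the push, open, and rise.

Call:
{"op": "jog_arm", "data": {
  "moves": [0, 0, -0.03, 0, 0, 0, 0.1, 0, 0, 0, 0, 0, 0, 0.1, 0, 0, 0, 0, 0, 0, 0.35, 0, 0, 0, 0, 0, 0, 0.45, 0, 0, 0, 0, 0, 0, 0.55, 0, 0, 0, 0, 0, 0, 0.65, 0, 0, 0, 0, 0, 0, 0.65, 0, 0, 0, 0, 0, 0, 0.65]
}}

```text
t: 13.07
eef_pos: [0.4512, 0.095, 0.0548]
tool_rot: [-0.0, 0.687, 0.727, -0.0]
contact_force: [-1.1, 0.2, 0.2]
gripper_width: 0.648
grasp_force: 0.0
```

Call:
{"op": "jog_arm", "data": {
  "moves": [0, 0, -0.3, 0, 0, 0, 0.65, 0, 0, -0.5, 0, 0, 0, 0.65, 0, 0, -0.8, 0, 0, 0, 0.65, 0, 0, -1, 0, 0, 0, 0.65, 0, 0, -1, 0, 0, 0, 0.65, 0, 0, -1, 0, 0, 0, 0.65, 0, 0, -0.8, 0, 0, 0, 0.65, -0.5, -0.2, -0.5, 0, 0, 0, 0.65]
}}

```text
t: 13.73
eef_pos: [0.4492, 0.087, 0.176]
tool_rot: [0.001, 0.686, 0.728, 0.002]
contact_force: [-0.3, 0.6, 0.2]
gripper_width: 0.647
grasp_force: 0.0
```

Call:
{"op": "jog_arm", "data": {
  "moves": [-0.5, 0, 0, 0, 0, 0, 0.65, -0.5, 0, 0, 0, 0, 0, 0.65, -0.5, 0, 0, 0, 0, 0, 0.65, -0.5, 0, 0, 0, 0, 0, 0.65, -0.2, 0, 0, 0, 0, 0, 0.65, 0, 0, 0, 0, 0, 0, 0.65, 0, 0, 0, 0, 0, 0, 0.65, 0, 0, 0, 0, 0, 0, 0.65]
}}

```text
t: 14.4
eef_pos: [0.4503, 0.0414, 0.1727]
tool_rot: [-0.0, 0.687, 0.727, 0.0]
contact_force: [-0.3, -0.2, -0.6]
gripper_width: 0.645
grasp_force: 0.0
```

```bash
python3 - <<'E'
from h import *
print(yawy(),get_obs()["t"])
w=read_camera("wrist"); np.save("w4.npy",w,allow_pickle=True)
a=cv2.resize(w["color"],None,fx=.71,fy=.71); q=proj(w,[[.4515,.094,.084]])[0].astype(int); print(q)
x,y=max(q[0]-60,0),max(q[1]-60,0)
b=cv2.resize(w["color"][y:y+120,x:x+120],(390,390),interpolation=cv2.INTER_CUBIC)
im=np.zeros((390,a.shape[1]+390,3),np.uint8); im[:a.shape[0],:a.shape[1]]=a; im[:,a.shape[1]:]=b; cv2.imwrite("pics/w4.png",im); print(x,y,a.shape)
E
```

```text
(array([0.4503, 0.0414, 0.1727]), np.float64(3.27), array([-0.,  0., -1.])) 14.4
[283 131]
223 71 (298, 398, 3)
```

View pics/w4.png

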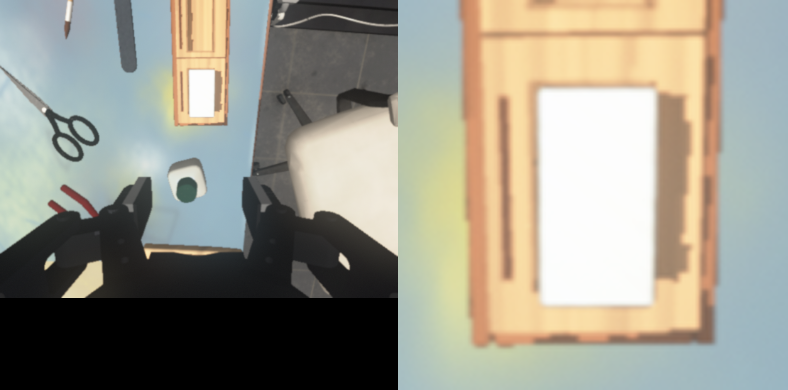

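The block stands squarely in its pocket, released (crop corners 538,87 to 654,304), with the dark strip beside it. The small cup and bottles are clear of this area. Next I'll travel to the lever on the robot's side of the clip.

Call:
{"op": "jog_arm", "data": {
  "moves": [-0.5, 0, 0, 0, 0, 0, 0.65, -0.9, 0, 0, 0, 0, 0, 0.65, -0.9, 0, 0, 0, 0, 0, 0.65, -0.9, 0, 0, 0, 0, 0, 0.65, -0.9, 0, 0, 0, 0, 0, 0.65, -0.9, 0, 0, 0, 0, 0, 0.65, -0.9, 0, 0, 0, 0, 0, 0.65, -0.9, 0, 0, 0, 0, 0, 0.65],
  "grip_force": 25
}}

```text
t: 15.12
eef_pos: [0.4579, -0.0962, 0.1729]
tool_rot: [0.0, 0.687, 0.727, -0.0]
contact_force: [0.3, -0.7, -0.1]
gripper_width: 0.653
grasp_force: 0.0
```

Call:
{"op": "jog_arm", "data": {
  "moves": [-0.9, 0, 0, 0, 0, 0, 0.65, -0.9, 0, 0, 0, 0, 0, 0.65, -0.9, 0, 0, 0, 0, 0, 0.65, -0.9, 0, 0, 0, 0, 0, 0.65, -0.9, 0, 0, 0, 0, 0, 0.65, -0.9, 0, 0, 0, 0, 0, 0.65, -0.8, 0, 0, 0, 0, 0, 0.65, -0.5, 0, 0, 0, 0, -0.8, 0.65]
}}

```text
t: 15.78
eef_pos: [0.4652, -0.2311, 0.1728]
tool_rot: [0.0, 0.667, 0.745, -0.0]
contact_force: [0.7, -0.3, 0.0]
gripper_width: 0.649
grasp_force: 0.0
```

Call:
{"op": "jog_arm", "data": {
  "moves": [-0.4, 0, 0, 0, 0, -0.7, 0.65, -0.2, 0, 0, 0, 0, -0.3, 0.65, 0, 0, 0, 0, 0, 0, 0.65, 0, 0, 0, 0, 0, 0, 0.65, 0, 0, 0, 0, 0, 0, 0.65, 0, 0, 0, 0, 0, 0, 0.65, 0, 0, 0, 0, 0, 0, 0.65, 0, 0, 0, 0, 0, 0, 0.65]
}}

```text
t: 16.45
eef_pos: [0.4672, -0.2402, 0.173]
tool_rot: [0.0, 0.64, 0.769, -0.0]
contact_force: [0.8, 0.4, -0.1]
gripper_width: 0.647
grasp_force: 0.0
```

```bash
python3 - <<'E'
from h import *
print(yawy(),get_obs()["t"],get_obs()["q"].round(2))
w=read_camera("wrist"); np.save("w5.npy",w,allow_pickle=True); cv2.imwrite("pics/w5.png",w["color"])
E
```

```text
(array([ 0.4672, -0.2402,  0.173 ]), np.float64(10.47), array([ 0., -0., -1.])) 16.45 [ 0.8   0.35 -0.53  1.94  0.22  0.91  0.33]
```

View pics/w5.png

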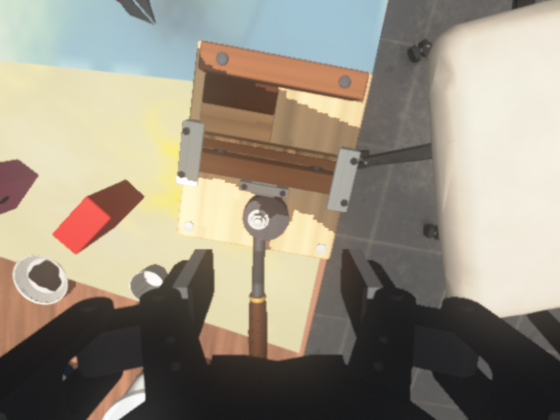

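The jig opening is now empty except for the plinth (240,90). The hub nut is at (259,219), the ferrule at (257,298), and the handle runs straight down to about (258,355). The small cup at (150,280) lies to the left.

```bash
python3 - <<'E'
from h import *
w=np.load("w5.npy",allow_pickle=True).item()
b=onz(w,[(257.5,300),(258,350)],.056); print("handle axis",b.round(4)); d=b[1]-b[0]; print(np.degrees(np.arctan2(d[1],d[0])))
print("nut",onz(w,[(259,219)],.05).round(4),"cup",onz(w,[(150,270)],.026).round(4),"ferrule dist from pivot",np.hypot(*(b[0]-[.4545,-.26,.056])[:2]))
print("plates right",onz(w,[(335,148),(358,150),(349,211),(328,207)],.05).round(4))
g=cv2.cvtColor(w["color"],cv2.COLOR_BGR2HSV)
for r in(310,330,345): print(r,g[r,235:285,1].tolist())
E
```

```text
handle axis [[ 0.4668 -0.3295  0.056 ]
 [ 0.4755 -0.3781  0.056 ]]
-79.88396612473146
nut [[ 0.456  -0.2607  0.05  ]] cup [[ 0.3659 -0.3348  0.026 ]] ferrule dist from pivot 0.07056629123460796
plates right [[ 0.5036 -0.1942  0.05  ]
 [ 0.5212 -0.1925  0.05  ]
 [ 0.5258 -0.241   0.05  ]
 [ 0.5085 -0.2408  0.05  ]]
310 [54, 55, 54, 54, 54, 54, 55, 54, 54, 54, 54, 54, 57, 65, 81, 105, 114, 112, 117, 115, 118, 120, 118, 117, 116, 113, 111, 110, 108, 105, 85, 66, 59, 55, 55, 55, 54, 54, 54, 54, 54, 55, 55, 55, 55, 55, 55, 55, 54, 54]
330 [58, 55, 57, 57, 55, 57, 57, 55, 55, 57, 56, 58, 67, 79, 105, 114, 113, 115, 118, 120, 121, 123, 123, 120, 119, 118, 114, 113, 112, 106, 104, 88, 72, 66, 64, 62, 61, 60, 57, 57, 55, 56, 56, 56, 56, 56, 57, 56, 56, 56]
345 [110, 110, 111, 110, 109, 109, 110, 109, 109, 109, 107, 105, 104, 108, 114, 118, 122, 124, 125, 124, 125, 122, 126, 122, 122, 124, 122, 120, 118, 116, 112, 109, 108, 108, 107, 107, 104, 98, 94, 85, 76, 73, 68, 63, 61, 60, 57, 57, 56, 57]
```

The handle angle is -79.9° and the pivot is (0.4545, -0.260), so the lever is at about 0.2 rad, within its stated range. The grip point is (0.4726, -0.3614).

```bash
python3 - <<'E'
from h import *
print(delta([.4726,-.3614,.037],np.radians(10.1)))
E
```

```text
(array([-6.  , -0.83,  6.8 ]), array([0.  , 0.  , 0.09]))
```

Call:
{"op": "jog_arm", "data": {
  "moves": [-0.6, -0.1, 0, 0, 0, 0.09, 0.65, -0.9, -0.13, 0, 0, 0, 0, 0.65, -0.9, -0.12, 0, 0, 0, 0, 0.65, -0.9, -0.12, 0.2, 0, 0, 0, 0.65, -0.9, -0.12, 0.3, 0, 0, 0, 0.65, -0.9, -0.12, 0.4, 0, 0, 0, 0.65, -0.6, -0.12, 0.5, 0, 0, 0, 0.65, -0.3, 0, 0.6, 0, 0, 0, 0.65]
}}

```text
t: 17.17
eef_pos: [0.4711, -0.3646, 0.1318]
tool_rot: [0.0, 0.643, 0.765, -0.0]
contact_force: [0.0, -0.1, 0.7]
gripper_width: 0.651
grasp_force: 0.0
```

Call:
{"op": "jog_arm", "data": {
  "moves": [0, 0, 0.6, 0, 0, 0, 0.65, 0, 0, 0.6, 0, 0, 0, 0.65, 0, 0, 0.4, 0, 0, 0, 0.65, 0, 0, 0.2, 0, 0, 0, 0.65, 0, 0, 0, 0, 0, 0, 0.65, 0, 0, 0, 0, 0, 0, 0.65, 0, 0, 0, 0, 0, 0, 0.65, 0, 0, 0, 0, 0, 0, 0.65]
}}

```text
t: 17.83
eef_pos: [0.4724, -0.3617, 0.0977]
tool_rot: [0.001, 0.642, 0.767, 0.0]
contact_force: [-0.1, -0.4, 0.5]
gripper_width: 0.653
grasp_force: 0.0
```

```bash
python3 - <<'E'
from h import *
print(yawy(),get_obs()["t"],delta([.4726,-.3614,.037],np.radians(10.1)))
E
```

```text
(array([ 0.4724, -0.3617,  0.0977]), np.float64(10.09), array([ 0.001, -0.001, -1.   ])) 17.8333 (array([0.02, 0.01, 3.03]), array([ 0.01,  0.01, -0.  ]))
```

Call:
{"op": "jog_arm", "data": {
  "moves": [0, 0, 0.5, 0, 0, 0, 0.65, 0, 0, 0.7, 0, 0, 0, 0.65, 0, 0, 0.7, 0, 0, 0, 0.65, 0, 0, 0.6, 0, 0, 0, 0.65, 0, 0, 0.4, 0, 0, 0, 0.65, 0, 0, 0.1, 0, 0, 0, 0.65, 0, 0, 0, 0, 0, 0, 0.5, 0, 0, 0, 0, 0, 0, 0.3],
  "grip_force": 25
}}

```text
t: 18.5
eef_pos: [0.4721, -0.3616, 0.0369]
tool_rot: [0.0, 0.642, 0.767, 0.0]
contact_force: [0.6, -0.6, 0.5]
gripper_width: 0.379
grasp_force: 0.0
```

Call:
{"op": "jog_arm", "data": {
  "moves": [0, 0, 0, 0, 0, 0, 0.1, 0, 0, 0, 0, 0, 0, 0, 0, 0, 0, 0, 0, 0, 0, 0, 0, 0, 0, 0, 0, 0, 0, 0, 0, 0, 0, 0, 0, 0, 0, 0, 0, 0, 0, 0, 0, 0, 0, 0, 0, 0, 0, 0, 0, 0, 0, 0, 0, 0]
}}

```text
t: 19.17
eef_pos: [0.4724, -0.3619, 0.0375]
tool_rot: [0.001, 0.642, 0.766, 0.0]
contact_force: [0.9, 0.8, 5.6]
gripper_width: 0.177
grasp_force: 24.8
```

```bash
python3 - <<'E'
from h import *
print(yawy(),get_obs()["t"],get_obs()["contact_force"].round(1))
# arc plan: steps of 4 deg rz=-1; chord per step in tool axes for radius r
r=.103;a=np.radians(4); print("per 4deg row: tool shift units", r*np.array([np.cos(a)-1,np.sin(a)])/.02)
E
```

```text
(array([ 0.4724, -0.3619,  0.0375]), np.float64(10.08), array([ 0.001, -0.001, -1.   ])) 19.1667 [0.9 0.8 5.6]
per 4deg row: tool shift units [-0.01254514  0.35924584]
```

The handle is held (about 15 mm opening). I'll swing it along the arc: 3.2° per row, tool y +0.288, x +0.008, rz -0.8.

Call:
{"op": "jog_arm", "data": {
  "moves": [0.002, 0.144, 0, 0, 0, -0.4, 0, 0.008, 0.288, 0, 0, 0, -0.8, 0, 0.008, 0.288, 0, 0, 0, -0.8, 0, 0.008, 0.288, 0, 0, 0, -0.8, 0, 0.008, 0.288, 0, 0, 0, -0.8, 0, 0.008, 0.288, 0, 0, 0, -0.8, 0, 0.008, 0.288, 0, 0, 0, -0.8, 0, 0.002, 0.144, 0, 0, 0, -0.4, 0]
}}

```text
t: 19.83
eef_pos: [0.5091, -0.3476, 0.0375]
tool_rot: [-0.0, 0.48, 0.877, -0.001]
contact_force: [-2.2, -0.5, 8.3]
gripper_width: 0.175
grasp_force: 25.1
```

```bash
cat > lev.py <<'E'
from h import *
p,y,z=yawy(); o=get_obs(); d=p[:2]-[.4545,-.26]
a=np.degrees(np.arctan2(d[1],d[0])); print(p,y,z,"t",o["t"],"F",o["contact_force"].round(1),"grip",o["grasp_force"],"r",np.hypot(*d).round(4),"ang",a.round(1),"cam~",np.radians(a+91.7).round(3),o["q"].round(2))
for t in (60,0): 
    a=np.radians(t); print(t, delta([.4545+.103*np.cos(a),-.26+.103*np.sin(a),.037],a+np.pi/2))
E
python3 lev.py
```

```text
[ 0.5091 -0.3476  0.0375] 32.64 [-0.001 -0.001 -1.   ] t 19.8333 F [-2.2 -0.5  8.3] grip 25.119144916534424 r 0.1032 ang -58.1 cam~ 0.587 [ 0.86  0.67 -0.5   1.81  0.44  0.77  0.7 ]
60 (array([7.53, 4.64, 0.01]), array([-1.000e-02,  2.000e-02,  1.566e+01]))
0 (array([2.38, 4.4 , 0.02]), array([ -0.02,  -0.  , -14.34]))
```

The motion follows the arc and forces are small. Continuing.

Call:
{"op": "jog_arm", "data": {
  "moves": [0.004, 0.18, 0, 0, 0, -0.5, 0, 0.008, 0.288, 0, 0, 0, -0.8, 0, 0.008, 0.288, 0, 0, 0, -0.8, 0, 0.008, 0.288, 0, 0, 0, -0.8, 0, 0.008, 0.288, 0, 0, 0, -0.8, 0, 0.008, 0.288, 0, 0, 0, -0.8, 0, 0.008, 0.288, 0, 0, 0, -0.8, 0, 0.008, 0.288, 0, 0, 0, -0.8, 0]
}}

```text
t: 20.5
eef_pos: [0.5388, -0.3181, 0.0374]
tool_rot: [-0.001, 0.284, 0.959, -0.002]
contact_force: [-7.3, -2.5, 10.0]
gripper_width: 0.172
grasp_force: 25.3
```

Call:
{"op": "jog_arm", "data": {
  "moves": [0.008, 0.288, 0, 0, 0, -0.8, 0, 0.008, 0.288, 0, 0, 0, -0.8, 0, 0.008, 0.288, 0, 0, 0, -0.8, 0, 0.008, 0.288, 0, 0, 0, -0.8, 0, 0.008, 0.288, 0, 0, 0, -0.8, 0, 0.008, 0.288, 0, 0, 0, -0.8, 0, 0.006, 0.216, 0, 0, 0, -0.6, 0, 0.002, 0.144, 0, 0, 0, -0.4, 0]
}}

```text
t: 21.17
eef_pos: [0.5534, -0.281, 0.0374]
tool_rot: [-0.002, 0.087, 0.996, -0.002]
contact_force: [-6.8, -5.7, 10.5]
gripper_width: 0.18
grasp_force: 25.4
```

```bash
python3 lev.py
```

```text
[ 0.5534 -0.281   0.0374] 80.07 [-0.004 -0.004 -1.   ] t 21.1667 F [-6.8 -5.7 10.5] grip 25.364990830421448 r 0.1011 ang -12.0 cam~ 1.391 [ 0.86  0.73 -0.69  1.79  0.61  0.85  1.28]
60 (array([3.28, 5.02, 0.  ]), array([ -0.04,  -0.08, -17.48]))
0 (array([-0.02,  1.07,  0.01]), array([-0.07, -0.05, -2.48]))
```

Call:
{"op": "jog_arm", "data": {
  "moves": [0, 0.2, 0, 0, 0, -0.4, 0, 0, 0.25, 0, 0, 0, -0.6, 0, 0, 0.25, 0, 0, 0, -0.6, 0, 0, 0.2, 0, 0, 0, -0.5, 0, 0, 0.15, 0, 0, 0, -0.3, 0, 0, 0, 0, 0, 0, 0, 0, 0, 0, 0, 0, 0, 0, 0, 0, 0, 0, 0, 0, 0, 0]
}}

```text
t: 21.83
eef_pos: [0.555, -0.2618, 0.0373]
tool_rot: [-0.002, 0.004, 1.0, -0.003]
contact_force: [-8.7, -8.7, 11.9]
gripper_width: 0.175
grasp_force: 27.3
```

```bash
python3 lev.py; python3 - <<'E'
from h import *
w=read_camera("wrist"); np.save("w6.npy",w,allow_pickle=True); cv2.imwrite("pics/w6.png",w["color"])
E
```

```text
[ 0.555  -0.2618  0.0373] 89.53 [-0.005 -0.006 -1.   ] t 21.8333 F [-8.7 -8.7 11.9] grip 27.335249483585358 r 0.1005 ang -1.0 cam~ 1.583 [ 0.86  0.73 -0.73  1.8   0.64  0.86  1.38]
60 (array([ 2.49,  4.53, -0.  ]), array([ -0.05,  -0.11, -15.12]))
0 (array([-0.12,  0.09,  0.01]), array([-0.09, -0.07, -0.12]))
```

View pics/w6.png

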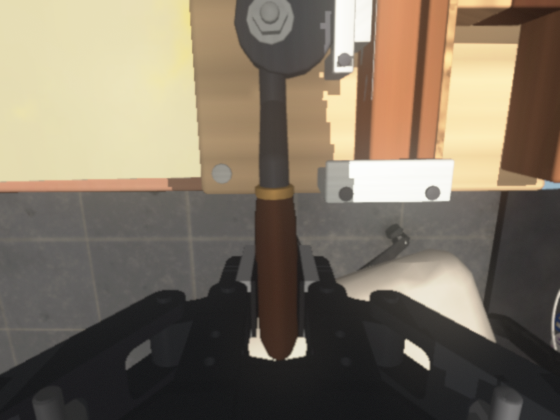

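The handle (274,192) to (280,345) lies parallel to the jaw edge (375–440), and the pads are on both its sides. A quick numeric check of the angle against the jig follows.

```bash
python3 - <<'E'
from h import *
w=np.load("w6.npy",allow_pickle=True).item()
def ang(a,b,z): 
    q=onz(w,[a,b],z); d=q[1]-q[0]; return q[:,:2].round(4).tolist(),np.degrees(np.arctan2(d[1],d[0])).round(2)
print("handle",ang((274,195),(280,345),.056)); print("jig base edge",ang((198,60),(203,185),.015)); print("jaw",ang((375,30),(372,155),.05))
print("work dark/plinth t",get_obs()["t"],get_obs()["joint_vel"].round(3))
E
```

```text
handle ([[0.5189, -0.2635], [0.5834, -0.2616]], np.float64(1.65))
jig base edge ([[0.4661, -0.2977], [0.5232, -0.2989]], np.float64(-1.23))
jaw ([[0.462, -0.2281], [0.5051, -0.2266]], np.float64(2.01))
work dark/plinth t 21.8833 [-0.001 -0.001  0.    -0.    -0.    -0.001  0.   ]
```

Call:
{"op": "jog_arm", "data": {
  "moves": [0, 0, 0, 0, 0, 0, 0, 0, 0, 0, 0, 0, 0, 0, 0, 0, 0, 0, 0, 0, 0, 0, 0, 0, 0, 0, 0, 0, 0, 0, 0, 0, 0, 0, 0, 0, 0, 0, 0, 0, 0, 0, 0, 0, 0, 0, 0, 0, 0, 0, 0, 0, 0, 0, 0, 0]
}}

```text
t: 22.55
eef_pos: [0.555, -0.2618, 0.0373]
tool_rot: [-0.002, 0.004, 1.0, -0.003]
contact_force: [-8.1, -8.5, 11.9]
gripper_width: 0.179
grasp_force: 27.3
```

```bash
python3 -c "
from station import *
print(hand_in())"
```

```text
the job is handed in; nothing more can be done
None
```

The job is handed in at about 22.6 s: the setting block is standing released in its own pocket, and the cam lever is held at about 1.6 rad; the jaw's force on the plinth was not measured, and the hand-in returned no verdict.

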